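# Seat a half-carved octopus on the keyed bench stand

### The job

Pick up the wooden octopus carving and set its mounting plate over the pilot post of the bench stand. The stand's head is clamped at an angle nobody has measured, so with light pressure turn the carving until its two notches find the head's two keys, then let it down fully home, flat on the head, and release it. Be gentle (never push or twist the carving against the stand with more than about 20 N) and leave the other things on the bench where they are.

Things in the scene. Friction and masses are not known exactly. Their poses are not given: they have to be found in the camera images.
- carving: Half-carved wooden octopus on a square aluminium plate 76 x 76 x 10 mm; 90 mm tall, 250 to 490 g. Origin: centre of the plate's underside, z up; +x within 0.4 rad of world +x. Stands on the bench. Notches 18 mm deep through the plate's edges: 18 mm wide at mid +x edge, 9 mm wide at mid -x edge. From below, a central square blind bore 18 x 18 mm, 28 mm deep.
- carving_grip (a point): Middle of the carving's grip block, 45 mm above its underside on its axis. The block is 44 mm (x) by 34 mm (y), from height 28 to 62 mm, with flat upright faces at y = +-17 mm to grip. Below it a 56 x 56 mm block, above it a domed head 35 mm across up to 90 mm. Carved arms bulge from the x faces, out to 37 mm. Axes as the carving's.
- stand: Steel bench stand, bolted down: round foot, diameter 140 mm, 14 mm thick, a column, and a round head, diameter 84 mm, its flat upper face 90 mm above the bench. Origin: centre of the foot on the bench; z up, +x within 0.2 rad of world +x. A clamp screw sticks out 54 mm to -x at height 45 mm. The head does not turn under hand force; its clamped angle is not part of this pose.
- stand_seat (a point): Centre of the head's upper face, at the root of the pilot post; the carving's origin is here when it is home. Axes as the stand's, not the keys'. Two keys on the head, 22 to 36 mm from the centre on opposite sides, 8 mm high: one 15 mm wide, one 6 mm. The wide key's direction is unmeasured: anywhere within 0.6 rad of the stand's +x. Wide notch goes on wide key.
- stand_post (a point): Tip of the round pilot post, 22 mm above the head's face: diameter 16.5 mm, its upper 8 mm tapering to 7 mm. Off angle, the carving's plate rides on the key tops, 8 mm above home, with the post in the bore; at the right angle it drops home. Play of the notches on the keys: 1.5 mm a side, about 0.05 rad; of the bore on the post: 0.75 mm a side. Axes as the stand's.
- squeeze_bottle: Bystander: white plastic bottle, 56 mm diameter, 150 mm tall, upright; origin at the centre of its underside.
- dish: Bystander: white ceramic bowl, 90 mm rim, 35 mm tall; origin at the centre of its underside.
- tin: Bystander: copper-coloured lidded tin, 78 x 113 x 54 mm; origin at the centre of its underside.
- brush: Bystander: flat hand brush lying on the bench; origin at the centre of its underside.
Not all that is in view belongs to the job. What is shaped like the carving but purple is not meant. Of the things shaped like the stand, the steel one is meant.

How it is judged:
By the outcome, as a careful person would: the job done as asked, in the order asked, and still so for the second after the job is handed in, with the robot touching nothing.
It also fails if it takes over 61 s, if anything falls off the work surface, if the arm or the gripper's body presses on something with over 40 N, if the wrist force passes 120 N, or if a joint passes its speed limit or range.

### The arm

A 6-joint arm with a two-finger parallel gripper is mounted at the origin on the work surface. World frame = base frame: x ahead of the robot, y to its left, z up, the work surface at z = 0. Lengths are in mm, angles in rad, forces in N, time in s.
With the tool pointing down it reaches from about 275 to 1000 mm from the base axis. Payload 8.4 kg.
Tool frame: the origin (TCP) lies midway between the tips of the shut fingers; the grasp point (between the pads) lies behind it (r.pinch_z is the z of the grasp point in the tool frame, in mm); z points along the fingers, y is the direction in which the jaws open and shut (so a half turn about z gives the same grasp; the last joint's range is limited). The gripper opens to 85 mm and grips with 20 to 120 N. Pads are 22 mm wide; open, the fingers measure 114 mm over their backs; the gripper's body (76 mm by 85 mm) begins 54 mm behind the grasp point. The pads swing forward as they close: fully open they stand 13 mm farther back than shut.
Start: joints at [1.235, 0.353, 1.633, -0, 1.155, -0.002], TCP at [204.771, 590.506, 231.281] pointing down, gripper open.
Joint ranges: [-2.63, 2.63], [-0.92, 2.1], [0.06, 2.66], [-1.3, 4.44], [0, 2.69], [-3.02, 3.02]. Speed limits (rad/s): [2.22, 2.22, 2.79, 3.14, 3.14, 3.14].

### API

Orientations are given as [roll, pitch, yaw] about the fixed x, y, z axes, in that order (R = Rz(yaw) Ry(pitch) Rx(roll)).
In Python, from rig import r, optics, ticket gives the robot as it stands.
- The arm moves only by the shell command python3 -m jog 'ROWS' [FORCE]. ROWS is text: rows parted by semicolons, each of 7 numbers parted by spaces: the closure in counts, from 0 (fully open) to 255 (shut), then the shift along the tool's x, y, z in mm, then the turn, a rotation vector about the tool's x, y, z in degrees. A call has 1 to 5 rows; each row shifts and turns the pose as measured when the row begins, along the tool's axes as they then stand; what a row does not reach is not made up. A row lasts 1/12 s, in which the tool goes at most 41.7 mm and 7.16 degrees, less where a joint would pass 70% of its speed; a pose out of reach is approached as far as the arm can. A call with a gripper value outside its range is refused whole. The fingers move at their own pace and stop on an object; FORCE is the grip in N (left out, the last holds). Time passes only in rows, so rows that do not move let the fingers close. It gives the time, the measured TCP pose, the force and the opening at its end, in the units of the state.
- r.sense(): the state, without advancing time (a new reading comes with each control period).
- optics.grab_frame(name): name is "scene" or "top"; returns the picture (384x512x3 uint8, red, green, blue); there is no depth.
- optics.camera_info(name): a dict with "fx", "fy", "cx", "cy" (pixels), "world_from_camera" (4x4, takes a point from camera to world coordinates). Camera axes: x right, y down, z forward; pixel columns grow to the right and rows downward; lengths in mm; the calibration is good to about 2 mm. A picture is of the moment at which its call begins. camera_info takes no time and is no camera call.
- ticket.sign_off(): hands the job in, once; it reports no verdict.
The state is a dict: "clock": time; "qpos": joint angles; "qvel": joint speeds; "joint_efforts": joint torques, N m; "eef_pos": TCP position; "tcp_rot": TCP orientation; "contact_force": force on the tool from outside, world axes, zero at the start; "wrist_torque": the same for the moment, N m; "opening": opening from 0.0 (shut) to 1.0 (fully open).
Only numpy, scipy, OpenCV 4.12 (cv2) and the standard library are available. Lean on these libraries where they do the work, as an engineer would, in place of code of your own. Each camera call takes 0.05 s, during which the arm holds its last target.

## Working session

There is one attempt and no reset: what is moved stays moved. The work goes in short steps, Python scripts to look and compute and a shell command to move; the robot and the scene stay as the last step left them, time stands still between calls to the robot, and variables do not carry over. Pictures are saved under pics/ and viewed, and the job is handed in when it is done.

```bash
mkdir -p pics; ls; python3 - <<'E'
from rig import r, optics, ticket
import cv2,numpy as np
np.set_printoptions(precision=3,suppress=True)
print(r.sense(), r.pinch_z)
for n in("scene","top"):
    f=optics.grab_frame(n); cv2.imwrite(f"pics/{n}0.png",f[:,:,::-1]); print(optics.camera_info(n))
E
```

```text
pics
{'clock': 0.0, 'qpos': array([ 1.235,  0.354,  1.634,  0.   ,  1.155, -0.002]), 'qvel': array([-0.001,  0.   ,  0.001,  0.001,  0.   ,  0.001]), 'joint_efforts': array([  0.   , -60.525, -34.207,  -0.   ,   0.009,   0.   ]), 'eef_pos': array([204.619, 590.032, 230.56 ]), 'tcp_rot': array([-3.14 , -0.   ,  2.808]), 'contact_force': array([-0.437, -0.179,  0.54 ]), 'wrist_torque': array([-0.02 , -0.045,  0.031]), 'opening': 1.0049600765643396} -18.700000000000003
{'fx': 348.11747015018733, 'fy': 348.11747015018733, 'cx': 254.62772037675742, 'cy': 190.44096941976872, 'world_from_camera': array([[   0.641,    0.619,   -0.453, 1063.114],
       [   0.768,   -0.522,    0.372, -398.701],
       [  -0.006,   -0.586,   -0.81 ,  980.549],
       [   0.   ,    0.   ,    0.   ,    1.   ]])}
{'fx': 410.44610056398767, 'fy': 410.44610056398767, 'cx': 251.62497204889036, 'cy': 187.37324705388093, 'world_from_camera': array([[   0.007,   -0.991,    0.135,  435.333],
       [  -1.   ,   -0.009,   -0.011,   12.718],
       [   0.012,   -0.135,   -0.991, 1238.466],
       [   0.   ,    0.   ,    0.   ,    1.   ]])}
```

View pics/scene0.png

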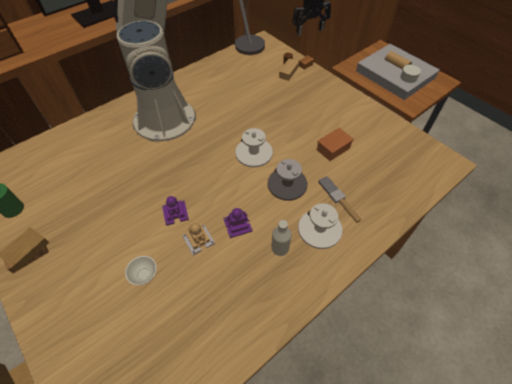

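View pics/top0.png

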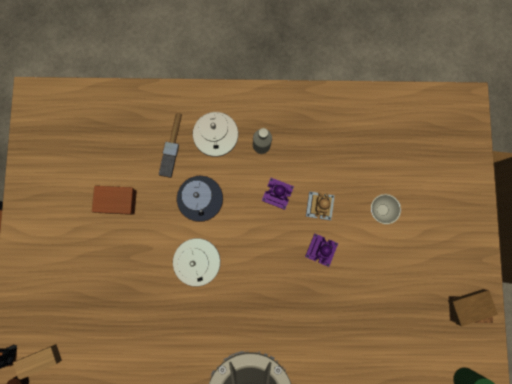

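Candidates for the carving are the wooden one at scene (197,237) / top (321,206), and two purple ones at top (278,193) and (321,250). Candidates for the stand are the steel/dark one at top (200,198) and two white ones at (215,134) and (196,262). I choose the wooden carving and the steel stand, and check both in close crops.

```bash
python3 - <<'E'
import cv2,numpy as np
t=cv2.imread('pics/top0.png'); s=cv2.imread('pics/scene0.png')
def c(im,x,y,w=30): return cv2.resize(im[y-w:y+w,x-w:x+w],(390,290) if 0 else (300,300),interpolation=cv2.INTER_CUBIC)
a=np.hstack([c(t,321,206),c(t,200,198)]); b=np.hstack([c(s,198,237),c(s,288,178)])
cv2.imwrite('pics/crop0.png',np.vstack([a,b]))
E
```

```text
(no output)
```

View pics/crop0.png

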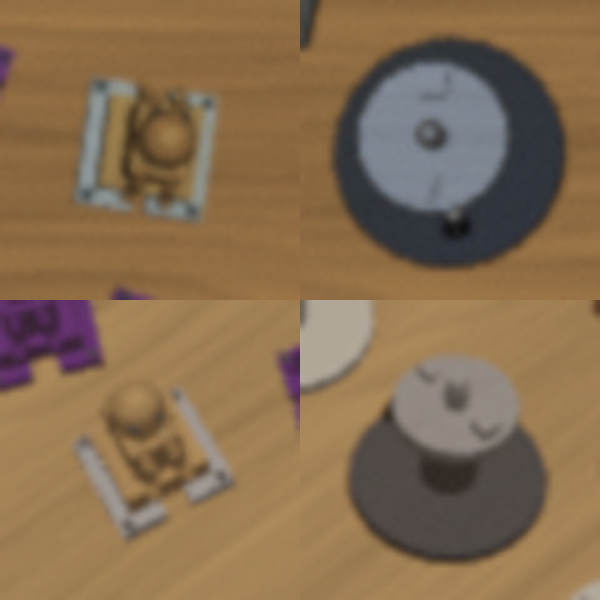

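The crop confirms the wooden carving (plain plate, wide notch towards +x, the near side in the scene view) and the steel stand (keys at about top (200,188) and (199,208)). Next I measure both.

```bash
cat > h.py <<'E'
from rig import r, optics, ticket
import cv2,numpy as np
np.set_printoptions(precision=3,suppress=True)
def cast(name,uv,z):
    c=optics.camera_info(name); T=np.array(c['world_from_camera'])
    uv=np.atleast_2d(np.asarray(uv,float))
    d=np.c_[(uv[:,0]-c['cx'])/c['fx'],(uv[:,1]-c['cy'])/c['fy'],np.ones(len(uv))]@T[:3,:3].T
    o=T[:3,3]; s=(z-o[2])/d[:,2]; return o+d*s[:,None]
def proj(name,P):
    c=optics.camera_info(name); T=np.linalg.inv(np.array(c['world_from_camera']))
    p=np.atleast_2d(P)@T[:3,:3].T+T[:3,3]
    return np.c_[p[:,0]/p[:,2]*c['fx']+c['cx'],p[:,1]/p[:,2]*c['fy']+c['cy']]
def rect(name,im,cx,cy,z,half,ppm=4):
    "resampled view of plane z: up=+x, left=+y"
    q=np.array([[cx+half,cy+half,z],[cx+half,cy-half,z],[cx-half,cy-half,z],[cx-half,cy+half,z]])
    n=int(2*half*ppm); H=cv2.getPerspectiveTransform(proj(name,q).astype(np.float32),np.float32([[0,0],[n,0],[n,n],[0,n]]))
    return cv2.warpPerspective(im,H,(n,n),flags=cv2.INTER_CUBIC)
E
python3 - <<'E'
from h import *
t=cv2.imread('pics/top0.png'); s=cv2.imread('pics/scene0.png')
print('carv',cast('top',[[321,206]],10),cast('scene',[[198,240]],10)); print('stand',cast('top',[[200,198]],14),cast('scene',[[288,183]],14))
c=cast('top',[[321,206]],10)[0]
a=np.hstack([rect(n,im,c[0],c[1],10,60,3.2) for n,im in(('top',t),('scene',s))])
d=cast('top',[[199,195]],90)[0];print(d)
b=np.hstack([rect(n,im,d[0],d[1],90,50,3.84) for n,im in(('top',t),('scene',s))])
b=cv2.convertScaleAbs(b,alpha=1.3,beta=-40)
cv2.imwrite('pics/rect0.png',cv2.resize(np.hstack([a,b])if 0 else np.vstack([a,b]),(600,600)))
hsv=cv2.cvtColor(t,cv2.COLOR_BGR2HSV); print(hsv[195,195],hsv[206,309],hsv[190,190],hsv[160,100])
E
```

```text
carv [[ 547.671 -209.895   10.   ]] [[ 552.787 -210.758   10.   ]]
stand [[568.408 153.694  14.   ]] [[572.641 154.425  14.   ]]
[568.609 147.956  90.   ]
[105  20 104] [ 90  16 148] [107  35 147] [ 17 138 137]
```

View pics/rect0.png

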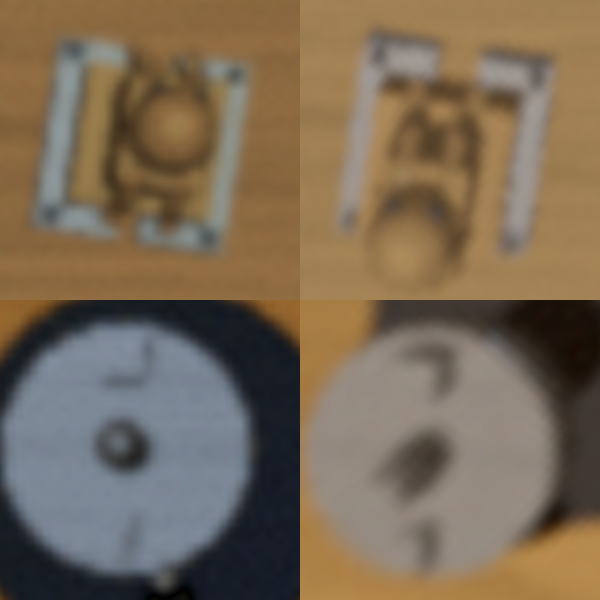

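```bash
python3 - <<'E'
from h import *
for n,(u,v) in (('top',(321,206)),('scene',(198,238))):
    im=cv2.imread(f'pics/{n}0.png')
    R=rect(n,im,549,-208,10,60,5)
    hsv=cv2.cvtColor(R,cv2.COLOR_BGR2HSV)
    m=((hsv[...,1]<75)&(hsv[...,2]>90)).astype(np.uint8)
    m=cv2.morphologyEx(m,cv2.MORPH_OPEN,np.ones((5,5)))
    k,l,st,_=cv2.connectedComponentsWithStats(m)
    for i in range(1,k):
        if st[i,4]<400: m[l==i]=0
    p=cv2.findNonZero(m); (cx,cy),(w,h),a=cv2.minAreaRect(p)
    print(n,'x',549+60-cy/5,'y',-208+60-cx/5,'size',w/5,h/5,'ang',a)
    o=R.copy(); o[m>0]=(0,0,255); cv2.imwrite(f'pics/m_{n}.png',cv2.resize(np.hstack([R,o]),(800,400)))
# stand: foot and head ellipses
t=cv2.imread('pics/top0.png')
R=rect('top',t,568,153,14,80,4); hsv=cv2.cvtColor(R,cv2.COLOR_BGR2HSV)
m=(~((hsv[...,0]<30)&(hsv[...,1]>60))).astype(np.uint8); m=cv2.morphologyEx(m,cv2.MORPH_OPEN,np.ones((9,9)))
cs=max(cv2.findContours(m,0,1)[0],key=cv2.contourArea); (cx,cy),q,a=cv2.fitEllipse(cs); print('foot',568+80-cy/4,153+80-cx/4,np.array(q)/4)
R=rect('top',t,568,154,90,60,5); hsv=cv2.cvtColor(R,cv2.COLOR_BGR2HSV)
m=((hsv[...,2]>95)&(hsv[...,1]<80)).astype(np.uint8); m=cv2.morphologyEx(m,cv2.MORPH_OPEN,np.ones((15,15)))
cs=max(cv2.findContours(m,0,1)[0],key=cv2.contourArea); (cx,cy),q,a=cv2.fitEllipse(cs); hx,hy=568+60-cy/5,154+60-cx/5;print('head top',hx,hy,np.array(q)/5)
s=cv2.imread('pics/scene0.png')
R=rect('scene',s,572,154,90,60,5); hsv=cv2.cvtColor(R,cv2.COLOR_BGR2HSV)
m=((hsv[...,2]>100)&(hsv[...,1]<70)).astype(np.uint8); m=cv2.morphologyEx(m,cv2.MORPH_OPEN,np.ones((15,15)))
cs=max(cv2.findContours(m,0,1)[0],key=cv2.contourArea); (cx,cy),q,a=cv2.fitEllipse(cs); sx,sy=572+60-cy/5,154+60-cx/5;print('head scene',sx,sy,np.array(q)/5)
# key view on plane 98 for sharp look
A=rect('top',t,hx,hy,98,42,9); B=rect('scene',s,sx,sy,98,42,9)
o=np.hstack([A,B]); o=cv2.resize(o,(800,400)); g=cv2.cvtColor(o,cv2.COLOR_BGR2GRAY); g=cv2.createCLAHE(3,(4,4)).apply(g)
cv2.imwrite('pics/keys.png',g)
E
```

```text
top x 549.5246826171875 y -206.41273193359376 size 79.0976318359375 78.74630126953124 ang 8.841814041137695
scene x 550.0469543457032 y -207.95184326171875 size 78.7134521484375 79.908935546875 ang 8.646931648254395
foot 568.5016632080078 155.50143432617188 [134.936 135.422]
head top 569.0050659179688 156.09887084960937 [83.668 84.688]
head scene 568.6283935546875 154.0539794921875 [83.773 84.462]
```

View pics/keys.png

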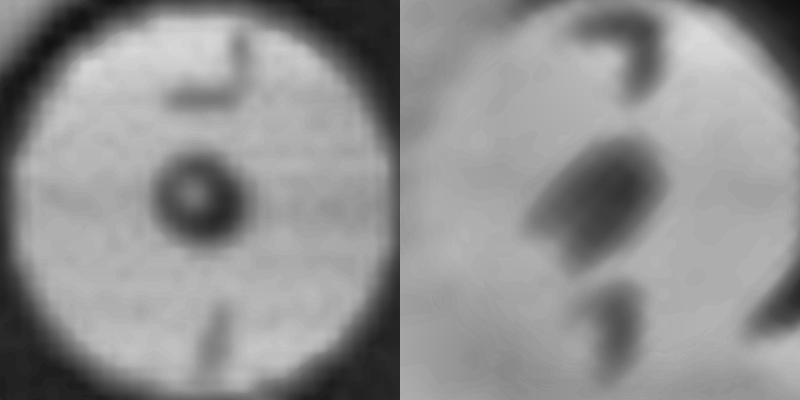

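View pics/m_top.png

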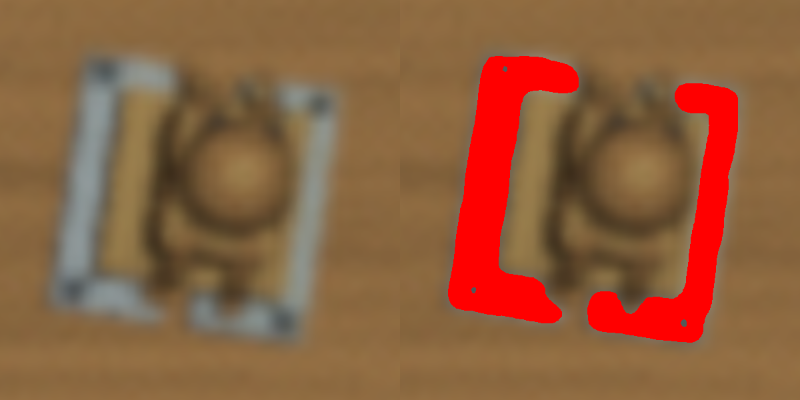

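View pics/m_scene.png

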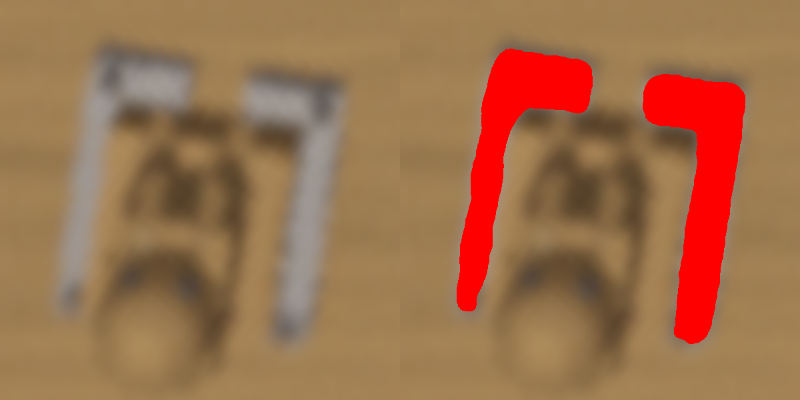

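```bash
cat >> h.py <<'E'
from scipy.spatial.transform import Rotation as Ro
def delta(p,yaw):
    s=r.sense(); R=Ro.from_euler('xyz',s['tcp_rot'])
    Rt=Ro.from_euler('xyz',[np.pi,0,yaw])
    print('t',round(s['clock'],2),'tcp',s['eef_pos'],'rot',s['tcp_rot'],'F',s['contact_force'],'T',s['wrist_torque'],'open',round(s['opening'],3))
    print('tool shift',R.inv().apply(np.array(p)-s['eef_pos']),'turn deg',np.degrees((R.inv()*Rt).as_rotvec()))
E
cat > d.py <<'E'
import sys; from h import *
a=[float(x) for x in sys.argv[1:]]; delta(a[:3],a[3])
E
python3 d.py 549.8 -207.2 200 2.989
```

```text
t 0.1 tcp [204.651 590.086 230.648] rot [-3.14   0.     2.808] F [ 0.325 -0.869 -0.865] T [-0.055  0.04  -0.009] open 0.998
tool shift [-587.296 -640.176   31.48 ] turn deg [ -0.072  -0.004 -10.381]
```

```bash
python3 -m jog '0 -24 -26 0 0 0 -5.2; 0 -24 -26 0 0 0 -5.2; 0 -22 -28 0 0 0 0; 0 -22 -28 0 0 0 0; 0 -22 -28 0 0 0 0' 30; python3 d.py 549.8 -207.2 200 2.989
```

```text
clock: 0.52
eef_pos: [287.6, 433.3, 227.9]
tcp_rot: [-3.14, -0.002, 3.006]
contact_force: [0.7, -0.1, 0.5]
opening: 1.004
t 0.52 tcp [287.605 433.301 227.931] rot [-3.14  -0.002  3.006] F [ 0.671 -0.092  0.458] T [ 0.045 -0.024 -0.031] open 1.004
tool shift [-346.573 -599.056   28.04 ] turn deg [-0.086 -0.128  0.961]
```

```bash
python3 -m jog '0 -20 -35 0 0 0 0.3; 0 -20 -35 0 0 0 0.3; 0 -20 -35 0 0 0 0.3; 0 -20 -35 0 0 0 0; 0 -20 -35 0 0 0 0'; python3 -m jog '0 -20 -35 0 0 0 0; 0 -20 -35 0 0 0 0; 0 -20 -35 0 0 0 0; 0 -20 -35 0 0 0 0; 0 -20 -35 0 0 0 0';  python3 d.py 549.8 -207.2 200 2.989
```

```text
clock: 0.93
eef_pos: [362.2, 238.7, 226.9]
tcp_rot: [-3.139, -0.002, 2.992]
contact_force: [0.9, -0.3, 0.4]
opening: 1.002
clock: 1.35
eef_pos: [434.4, 43.2, 227.1]
tcp_rot: [-3.14, -0.002, 2.994]
contact_force: [0.8, 0.2, 1.1]
opening: 1.001
t 1.35 tcp [434.44   43.209 227.075] rot [-3.14  -0.002  2.994] F [0.842 0.209 1.106] T [ 0.025 -0.06   0.   ] open 1.001
tool shift [-151.074 -230.608   27.24 ] turn deg [-0.105 -0.097  0.262]
```

```bash
python3 -m jog '0 -22 -34 0 0 0 0; 0 -22 -34 0 0 0 0; 0 -22 -34 0 0 0 0; 0 -22 -34 0 0 0 0; 0 -22 -34 0 0 0 0'; python3 d.py 549.8 -207.2 160 2.989
```

```text
clock: 1.77
eef_pos: [516.7, -148.4, 226.8]
tcp_rot: [-3.14, -0.002, 2.992]
contact_force: [1.1, 0.9, 0.5]
opening: 1.002
t 1.77 tcp [ 516.693 -148.37   226.809] rot [-3.14  -0.002  2.992] F [1.119 0.913 0.459] T [ 0.041 -0.001  0.01 ] open 1.002
tool shift [-41.659 -53.145  66.788] turn deg [-0.076 -0.127  0.165]
```

```bash
python3 -m jog '0 -20 -26 0 0 0 0; 0 -20 -26 0 0 0 0; 0 -3 -4 30 0 0 0; 0 0 0 30 0 0 0; 0 0 0 10 0 0 0'; python3 d.py 549.8 -207.2 120 2.989
```

```text
clock: 2.18
eef_pos: [556.4, -224.4, 156.5]
tcp_rot: [-3.137, 0.006, 2.984]
contact_force: [0.2, 0.3, 0.9]
opening: 1.001
t 2.18 tcp [ 556.442 -224.385  156.53 ] rot [-3.137  0.006  2.984] F [0.193 0.29  0.948] T [ 0.026  0.03  -0.026] open 1.001
tool shift [ 9.476 16.108 36.396] turn deg [-0.28   0.345 -0.285]
```

```bash
python3 -m jog '0 9 16 0 0 0 0; 0 0 0 0 0 0 0; 0 0 0 0 0 0 0'; python3 d.py 549.8 -207.2 120 2.989;python3 - <<'E'
from h import *
t=optics.grab_frame('top')[:,:,::-1];s=optics.grab_frame('scene')[:,:,::-1]
a=cv2.resize(t[166:246,281:361],(400,400),interpolation=2);b=cv2.resize(s[190:270,158:238],(400,400),interpolation=2)
cv2.imwrite('pics/pre.png',np.hstack([a,b]))
E
```

```text
clock: 2.43
eef_pos: [547.2, -206.2, 152.4]
tcp_rot: [-3.138, -0.002, 2.983]
contact_force: [0.2, 0.4, 0.4]
opening: 1.001
t 2.43 tcp [ 547.193 -206.16   152.391] rot [-3.138 -0.002  2.983] F [0.223 0.401 0.439] T [-0.001  0.003 -0.005] open 1.001
tool shift [-2.803 -0.509 32.387] turn deg [-0.187 -0.114 -0.344]
```

View pics/pre.png

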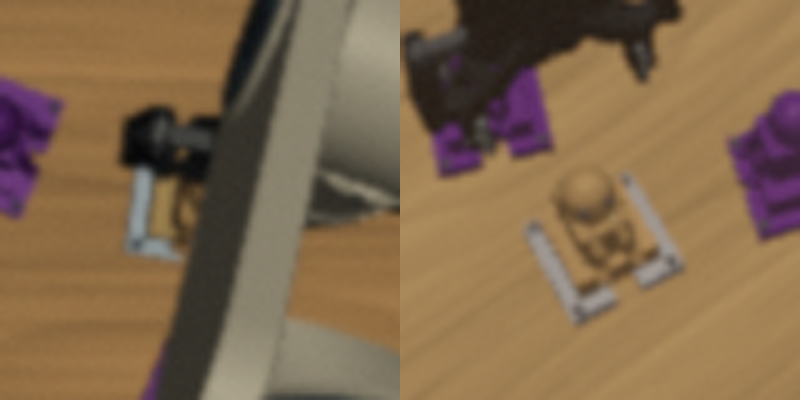

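The gripper is above the carving, with the fingers either side of it. The carving is still undisturbed at scene crop (590,240). Descending.

```bash
python3 -m jog '0 -2.8 -0.5 18 0 0 -0.3; 0 0 0 18 0 0 0; 0 0 0 0 0 0 0';  python3 d.py 549.8 -207.2 33 2.989
```

```text
clock: 2.78
eef_pos: [553.2, -208.4, 119.8]
tcp_rot: [-3.137, 0.006, 2.99]
contact_force: [-1.0, 0.9, 0.1]
opening: 0.995
t 2.78 tcp [ 553.153 -208.37   119.798] rot [-3.137  0.006  2.99 ] F [-1.045  0.857  0.129] T [0.015 0.01  0.011] open 0.995
tool shift [ 4.004  1.082 86.772] turn deg [-0.286  0.339  0.028]
```

```bash
python3 -m jog '0 0 0 0 0 0 0';  python3 d.py 549.8 -207.2 33 2.989;  python3 -m jog '0 0 0 0 0 0 0; 0 0 0 0 0 0 0';  python3 d.py 549.8 -207.2 33 2.989
```

```text
clock: 2.87
eef_pos: [553.6, -208.5, 120.4]
tcp_rot: [-3.136, 0.006, 2.99]
contact_force: [0.2, 0.1, 1.0]
opening: 0.999
t 2.87 tcp [ 553.621 -208.527  120.435] rot [-3.136  0.006  2.99 ] F [0.213 0.14  1.009] T [-0.007  0.03  -0.029] open 0.999
tool shift [ 4.54   1.183 87.403] turn deg [-0.294  0.369  0.04 ]
clock: 3.03
eef_pos: [554.4, -208.9, 122.3]
tcp_rot: [-3.136, 0.008, 2.99]
contact_force: [-0.3, 0.1, -0.1]
opening: 1.001
t 3.03 tcp [ 554.417 -208.892  122.298] rot [-3.136  0.008  2.99 ] F [-0.322  0.084 -0.125] T [-0.011 -0.046 -0.011] open 1.001
tool shift [ 5.54   1.469 89.25 ] turn deg [-0.317  0.462  0.045]
```

```bash
python3 -m jog '0 5 1.5 15 -0.3 0.5 0; 0 0.5 0.2 15 0 0.05 0; 0 0.5 0.2 10 0 0.05 0';  python3 d.py 549.8 -207.2 33 2.989;  python3 -m jog '0 0.5 0.2 1 0 0.05 0; 0 0.5 0.2 1 0 0.05 0';  python3 d.py 549.8 -207.2 33 2.989
```

```text
clock: 3.28
eef_pos: [551.7, -207.3, 85.0]
tcp_rot: [-3.14, 0.005, 2.99]
contact_force: [-0.9, 0.5, 0.1]
opening: 1.001
t 3.28 tcp [ 551.701 -207.299   85.01 ] rot [-3.14   0.005  2.99 ] F [-0.885  0.519  0.076] T [ 0.053 -0.05  -0.008] open 1.001
tool shift [ 2.173 -0.109 52.   ] turn deg [-0.089  0.307  0.046]
clock: 3.45
eef_pos: [549.2, -206.2, 80.6]
tcp_rot: [-3.141, -0.0, 2.99]
contact_force: [0.9, 0.6, 0.1]
opening: 0.997
t 3.45 tcp [ 549.156 -206.161   80.613] rot [-3.141 -0.     2.99 ] F [0.947 0.638 0.098] T [ 0.007 -0.047 -0.036] open 0.997
tool shift [-0.798 -0.898 47.613] turn deg [-0.038 -0.005  0.043]
```

```bash
python3 -m jog '0 -0.6 -0.6 15 0 0 0; 0 0 0 15 0 0 0; 0 0 0 8 0 0 0; 0 0.2 0 1 0 0 0';  python3 d.py 549.8 -207.2 33 2.989
```

```text
clock: 3.78
eef_pos: [550.3, -207.1, 41.6]
tcp_rot: [-3.141, 0.002, 2.99]
contact_force: [-1.5, 0.0, 0.3]
opening: 0.998
t 3.78 tcp [ 550.317 -207.125   41.606] rot [-3.141  0.002  2.99 ] F [-1.492  0.038  0.26 ] T [ 0.029 -0.012  0.06 ] open 0.998
tool shift [ 0.513 -0.144  8.605] turn deg [-0.053  0.092  0.045]
```

```bash
python3 -m jog '0 0.3 0 0.8 0 0 0; 0 0.3 0 0.8 0 0 0';  python3 d.py 549.8 -207.2 33 2.989
```

```text
clock: 3.95
eef_pos: [549.7, -207.0, 40.3]
tcp_rot: [-3.141, 0.001, 2.99]
contact_force: [-0.6, -0.0, 0.5]
opening: 1.002
t 3.95 tcp [ 549.748 -207.04    40.259] rot [-3.141  0.001  2.99 ] F [-0.574 -0.026  0.471] T [-0.008 -0.002 -0.053] open 1.002
tool shift [-0.066 -0.144  7.259] turn deg [-0.047  0.069  0.046]
```

```bash
python3 -m jog '0 0.2 0 6 0 0 0; 60 0.3 0 0.9 0 0 0; 90 0.3 0 0.9 0 0 0; 110 0.3 0 0.9 0 0 0';  python3 d.py 549.8 -207.2 33 2.989
```

```text
clock: 4.28
eef_pos: [549.7, -207.3, 32.7]
tcp_rot: [-3.14, 0.004, 2.99]
contact_force: [0.1, -0.6, -0.7]
opening: 0.604
t 4.28 tcp [ 549.741 -207.29    32.736] rot [-3.14   0.004  2.99 ] F [ 0.125 -0.618 -0.742] T [ 0.001 -0.006  0.044] open 0.604
tool shift [-0.046  0.098 -0.264] turn deg [-0.08   0.231  0.046]
```

```bash
python3 -m jog '200 0.3 0 0.5 0 0 0; 255 0.3 0 0.5 0 0 0; 255 0.3 0 0.5 0 0 0; 255 0.3 0 0.5 0 0 0' 50;  python3 d.py 549.8 -207.2 33 2.989
```

```text
clock: 4.62
eef_pos: [549.5, -207.4, 32.3]
tcp_rot: [-3.14, 0.006, 2.99]
contact_force: [-0.5, 1.3, 5.9]
opening: 0.391
t 4.62 tcp [ 549.548 -207.414   32.316] rot [-3.14   0.006  2.99 ] F [-0.49   1.261  5.896] T [0.271 0.204 0.069] open 0.391
tool shift [-0.221  0.248 -0.683] turn deg [-0.097  0.359  0.044]
```

```bash
python3 -m jog '255 0.3 0 -5 0 0.2 0; 255 0.3 0 -6 0 0.1 0; 255 0.3 0 0 0 0.1 0';  python3 d.py 549.8 -207.2 200 2.989
```

```text
clock: 4.87
eef_pos: [547.2, -206.8, 43.0]
tcp_rot: [-3.14, -0.004, 2.99]
contact_force: [0.1, -0.3, -4.9]
opening: 0.389
t 4.87 tcp [ 547.186 -206.803   43.035] rot [-3.14  -0.004  2.99 ] F [ 0.054 -0.283 -4.851] T [ 0.001 -0.01   0.031] open 0.389
tool shift [  -2.018   -0.183 -156.974] turn deg [-0.068 -0.228  0.041]
```

```bash
python3 -m jog '255 -1 0 -30 0 -0.2 0; 255 0 0 -35 0 0 0; 255 0 0 -35 0 0 0; 255 0 0 -35 0 0 0; 255 0 10 -15 0 0 0';  python3 d.py 568.8 155.1 200 3.1416
```

```text
clock: 5.28
eef_pos: [544.6, -196.1, 192.2]
tcp_rot: [3.14, -0.016, 2.989]
contact_force: [1.6, -1.2, -5.0]
opening: 0.389
t 5.28 tcp [ 544.597 -196.109  192.215] rot [ 3.14  -0.016  2.989] F [ 1.615 -1.235 -5.008] T [-0.048 -0.078 -0.022] open 0.389
tool shift [ 29.569 350.816  -6.924] turn deg [ 0.133 -0.916 -8.741]
```

```bash
python3 -m jog '255 3 30 0 0 -0.6 -4; 255 3 35 -1 0 0 -4; 255 2 35 -1 0 0 -4; 255 1 35 0 0 0 -1; 255 0 35 0 0 0 0';  python3 d.py 568.8 155.1 200 3.21
```

```text
clock: 5.7
eef_pos: [541.1, -26.5, 200.5]
tcp_rot: [-3.139, 0.005, -3.064]
contact_force: [0.7, -0.6, -4.5]
opening: 0.386
t 5.7 tcp [541.065 -26.499 200.458] rot [-3.139  0.005 -3.064] F [ 0.664 -0.6   -4.53 ] T [ 0.076 -0.049  0.007] open 0.386
tool shift [-41.668 178.917   0.142] turn deg [-0.167  0.288  0.507]
```

```bash
python3 -m jog '255 -9 35 0 0 0.2 0; 255 -9 35 0 0 0 0; 255 -9 35 0 0 0 0; 255 -6 28 0 0 0 0; 255 -2 8 0 0 0 0';  python3 d.py 568.8 155.1 180 3.21; python3 -m jog '255 0 0 1 0 0 0;255 0 0 1 0 0 0'; python3 d.py 568.8 155.1 180 3.21
```

```text
clock: 6.12
eef_pos: [561.1, 127.6, 199.3]
tcp_rot: [-3.14, -0.002, -3.062]
contact_force: [0.1, -0.4, -4.5]
opening: 0.388
t 6.12 tcp [561.079 127.645 199.316] rot [-3.14  -0.002 -3.062] F [ 0.133 -0.359 -4.484] T [-0.013 -0.03  -0.044] open 0.388
tool shift [-9.908 26.792 19.249] turn deg [-0.101 -0.12   0.617]
clock: 6.28
eef_pos: [560.4, 129.9, 196.6]
tcp_rot: [-3.14, -0.003, -3.058]
contact_force: [-0.1, -0.5, -4.9]
opening: 0.386
t 6.28 tcp [560.386 129.909 196.601] rot [-3.14  -0.003 -3.058] F [-0.143 -0.491 -4.949] T [-0.049  0.027 -0.004] open 0.386
tool shift [-10.541  24.434  16.517] turn deg [-0.114 -0.195  0.861]
```

```bash
python3 -m jog '255 -5 12 10 0 -0.1 0.4; 255 -5 12 10 0 -0.1 0.4; 255 0 1 4 0 0 0; 255 0 0 0.5 0 0 0'; python3 d.py 568.8 155.1 165 3.21;  python3 -m jog '255 0.3 0 0.7 0 0 0'; python3 d.py 568.8 155.1 165 3.21
```

```text
clock: 6.62
eef_pos: [567.7, 151.9, 169.8]
tcp_rot: [-3.137, -0.002, -3.076]
contact_force: [0.1, -0.4, -5.3]
opening: 0.39
t 6.62 tcp [567.656 151.949 169.81 ] rot [-3.137 -0.002 -3.076] F [ 0.071 -0.355 -5.264] T [ 0.067 -0.015  0.034] open 0.39
tool shift [-1.358  3.089  4.795] turn deg [-0.241 -0.114 -0.149]
clock: 6.7
eef_pos: [567.2, 151.1, 168.6]
tcp_rot: [-3.137, -0.003, -3.076]
contact_force: [-1.0, 0.1, -4.5]
opening: 0.392
t 6.7 tcp [567.162 151.087 168.62 ] rot [-3.137 -0.003 -3.076] F [-1.011  0.136 -4.545] T [ 0.023 -0.011 -0.002] open 0.392
tool shift [-1.907  3.915  3.596] turn deg [-0.266 -0.169 -0.176]
```

```bash
python3 - <<'E'
from h import *
t=optics.grab_frame('top')[:,:,::-1];s=optics.grab_frame('scene')[:,:,::-1]
cv2.imwrite('pics/st_s.png',s);cv2.imwrite('pics/st_t.png',t)
a=cv2.resize(t[155:235,160:240],(400,400),interpolation=2);b=cv2.resize(s[130:210,248:328],(400,400),interpolation=2)
cv2.imwrite('pics/st.png',np.hstack([a,b]))
E
python3 d.py 568.8 155.1 165 3.21
```

```text
t 6.8 tcp [566.991 151.008 168.827] rot [-3.137 -0.003 -3.076] F [ 0.189  0.566 -4.07 ] T [0.022 0.021 0.032] open 0.391
tool shift [-2.083  3.983  3.803] turn deg [-0.267 -0.171 -0.183]
```

View pics/st.png

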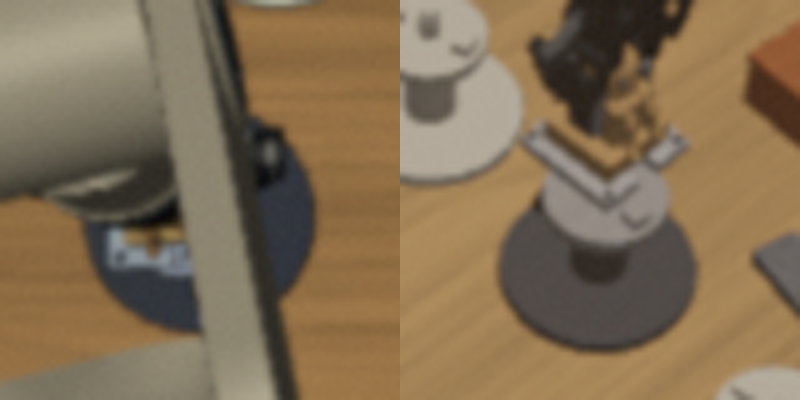

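```bash
python3 - <<'E'
from h import *
s=r.sense(); p=s['eef_pos']; yaw=s['tcp_rot'][2]+np.pi
im=cv2.imread('pics/st_s.png')
c,sn=np.cos(yaw),np.sin(yaw); Rz=np.array([[c,-sn,0],[sn,c,0],[0,0,1]])
o=np.array([p[0],p[1],p[2]-32.3])
pts=np.array([[38,-38,10],[38,-9,10],[20,-9,10],[20,9,10],[38,9,10],[38,38,10],[-38,38,10],[-38,-38,10]])@Rz.T+o
uv=proj('scene',pts); print(uv)
b=cv2.resize(im[130:190,265:345],(800,600),interpolation=2)
for u,v in uv: cv2.circle(b,(int((u-265+.5)*10),int((v-130+.5)*10)),3,(0,0,255),-1)
cv2.imwrite('pics/chk.png',b)
E
```

```text
[[289.562 170.407]
 [295.925 165.399]
 [291.679 162.226]
 [295.561 159.214]
 [299.806 162.345]
 [305.952 157.507]
 [288.428 144.852]
 [272.037 157.024]]
```

View pics/chk.png

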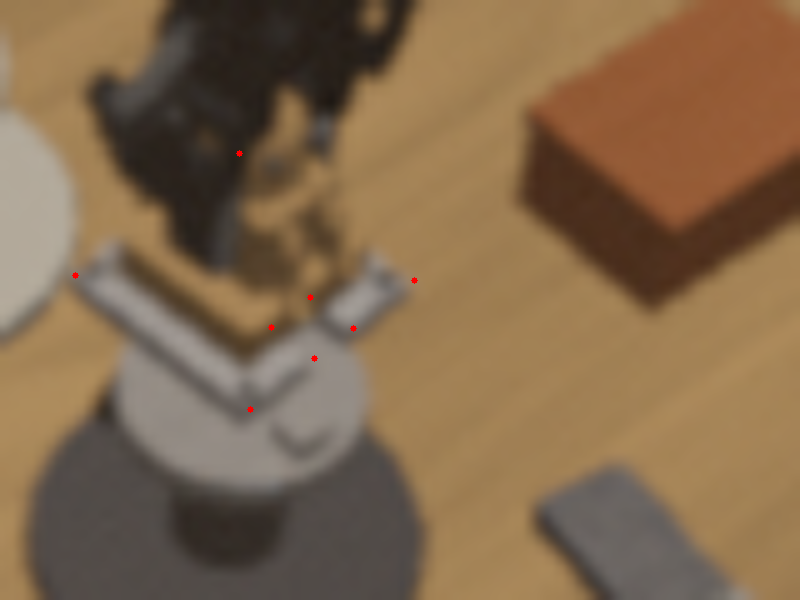

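```bash
python3 -m jog '255 -2.2 4 7 -0.2 -0.2 0; 255 -0.2 0.2 1 -0.1 0 0; 255 0 0.2 1 0 0 0'; python3 d.py 568.8 155.1 140 3.21;  python3 -m jog '255 0 0.1 1 0 0 0'; python3 d.py 568.8 155.1 140 3.21
```

```text
clock: 7.05
eef_pos: [569.9, 154.8, 160.2]
tcp_rot: [3.14, 0.003, -3.078]
contact_force: [-0.8, -0.5, -5.1]
opening: 0.39
t 7.05 tcp [569.935 154.801 160.167] rot [ 3.14   0.003 -3.078] F [-0.792 -0.525 -5.079] T [-0.051  0.076  0.033] open 0.39
tool shift [ 1.168  0.345 20.164] turn deg [ 0.071  0.156 -0.256]
clock: 7.13
eef_pos: [569.9, 154.8, 159.0]
tcp_rot: [3.14, 0.003, -3.078]
contact_force: [-0.2, -0.5, -4.7]
opening: 0.386
t 7.13 tcp [569.881 154.846 159.017] rot [ 3.14   0.003 -3.078] F [-0.227 -0.522 -4.742] T [-0.017  0.032  0.011] open 0.386
tool shift [ 1.112  0.298 19.015] turn deg [ 0.072  0.148 -0.259]
```

```bash
python3 -m jog '255 1 0.3 4 0 0.1 0; 255 0.1 0.1 3 0 0 0; 255 0.1 0.1 2 0 0 0'; python3 d.py 568.8 155.1 130.5 3.21;  python3 -m jog '255 0 0.1 2 0 0 0;255 0 0.1 2 0 0 0'; python3 d.py 568.8 155.1 130.5 3.21
```

```text
clock: 7.38
eef_pos: [568.9, 155.3, 149.7]
tcp_rot: [3.14, 0.002, -3.078]
contact_force: [0.0, 0.1, -5.6]
opening: 0.389
t 7.38 tcp [568.89  155.291 149.749] rot [ 3.14   0.002 -3.078] F [ 0.038  0.09  -5.599] T [-0.058 -0.011 -0.018] open 0.389
tool shift [ 0.134 -0.212 19.248] turn deg [ 0.079  0.095 -0.257]
clock: 7.55
eef_pos: [568.7, 155.5, 145.1]
tcp_rot: [3.14, 0.001, -3.078]
contact_force: [-0.3, -0.5, -4.3]
opening: 0.388
t 7.55 tcp [568.721 155.5   145.137] rot [ 3.14   0.001 -3.078] F [-0.301 -0.515 -4.251] T [ 0.024 -0.017 -0.047] open 0.388
tool shift [-0.033 -0.423 14.636] turn deg [ 0.074  0.077 -0.253]
```

```bash
python3 -m jog '255 0 -0.2 3 0 0 0; 255 0 0 2 0 0 0'; python3 d.py 568.8 155.1 130.5 3.21
```

```text
clock: 7.72
eef_pos: [568.7, 155.4, 139.6]
tcp_rot: [3.14, 0.001, -3.077]
contact_force: [0.3, -0.5, -5.8]
opening: 0.387
t 7.72 tcp [568.725 155.394 139.627] rot [ 3.14   0.001 -3.077] F [ 0.256 -0.521 -5.769] T [0.037 0.018 0.001] open 0.387
tool shift [-0.043 -0.31   9.127] turn deg [ 0.074  0.08  -0.244]
```

```bash
python3 -m jog '255 0 -0.2 2 0 0 0; 255 0 0 2 0 0 0'; python3 d.py 568.8 155.1 130.5 3.21
```

```text
clock: 7.88
eef_pos: [568.7, 155.2, 135.1]
tcp_rot: [3.14, 0.001, -3.077]
contact_force: [-0.2, 0.4, -4.7]
opening: 0.388
t 7.88 tcp [568.745 155.195 135.077] rot [ 3.14   0.001 -3.077] F [-0.249  0.375 -4.68 ] T [0.018 0.027 0.063] open 0.388
tool shift [-0.043 -0.104  4.577] turn deg [ 0.075  0.072 -0.246]
```

```bash
python3 -m jog '255 0 0 1.5 0 0 0; 255 0 0 1 0 0 0'; python3 d.py 568.8 155.1 130.5 3.21; python3 -m jog '255 0 0 1 0 0 0'; python3 d.py 568.8 155.1 130.5 3.21
```

```text
clock: 8.05
eef_pos: [568.6, 155.1, 132.0]
tcp_rot: [3.14, 0.001, -3.077]
contact_force: [-0.6, 0.4, -5.7]
opening: 0.389
t 8.05 tcp [568.649 155.134 132.03 ] rot [ 3.14   0.001 -3.077] F [-0.551  0.427 -5.663] T [-0.035 -0.022  0.014] open 0.389
tool shift [-0.147 -0.045  1.53 ] turn deg [ 0.069  0.053 -0.247]
clock: 8.13
eef_pos: [568.7, 155.1, 130.9]
tcp_rot: [3.14, 0.001, -3.077]
contact_force: [0.6, -0.7, -5.0]
opening: 0.386
t 8.13 tcp [568.665 155.147 130.911] rot [ 3.14   0.001 -3.077] F [ 0.56  -0.733 -4.973] T [ 0.006 -0.017  0.02 ] open 0.386
tool shift [-0.131 -0.056  0.411] turn deg [ 0.069  0.053 -0.245]
```

```bash
python3 -m jog '255 0 0 0.8 0 0 0'; python3 -m jog '255 0 0 0.8 0 0 0'; python3 d.py 568.8 155.1 130.5 3.21
```

```text
clock: 8.22
eef_pos: [568.7, 155.1, 130.1]
tcp_rot: [3.14, 0.001, -3.077]
contact_force: [-1.8, 0.6, 3.2]
opening: 0.388
clock: 8.3
eef_pos: [568.9, 155.2, 129.9]
tcp_rot: [3.14, 0.001, -3.077]
contact_force: [-3.9, -0.6, 9.0]
opening: 0.393
t 8.3 tcp [568.869 155.185 129.907] rot [ 3.14   0.001 -3.077] F [-3.867 -0.567  9.001] T [-0.207  0.719 -0.017] open 0.393
tool shift [ 0.073 -0.079 -0.593] turn deg [ 0.072  0.072 -0.243]
```

```bash
for i in 1; do python3 -m jog '255 0 0 0.3 0 0 0.8; 255 0 0 0.3 0 0 0.8'; done; python3 d.py 568.8 155.1 130.5 3.1416
```

```text
clock: 8.47
eef_pos: [569.2, 155.2, 130.1]
tcp_rot: [3.14, 0.002, -3.106]
contact_force: [0.0, -0.3, -3.8]
opening: 0.39
t 8.47 tcp [569.248 155.211 130.061] rot [ 3.14   0.002 -3.106] F [ 0.043 -0.313 -3.803] T [-0.038  0.045 -0.037] open 0.39
tool shift [ 0.45  -0.095 -0.44 ] turn deg [0.08  0.127 2.021]
```

```bash
python3 -m jog '255 0.2 0 0.6 0 0.05 0.6; 255 0.2 0 0.5 0 0.05 0.6'; python3 d.py 568.8 155.1 130.5 3.1416
```

```text
clock: 8.63
eef_pos: [569.0, 155.3, 128.9]
tcp_rot: [3.14, 0.001, -3.13]
contact_force: [-0.3, -0.2, -4.3]
opening: 0.393
t 8.63 tcp [569.003 155.251 128.859] rot [ 3.14   0.001 -3.13 ] F [-0.33  -0.19  -4.299] T [-0.049 -0.011  0.025] open 0.393
tool shift [ 0.204 -0.146 -1.641] turn deg [0.09  0.054 0.671]
```

```bash
python3 -m jog '255 0.1 0 0.5 0 0.05 0.6; 255 0.1 0 0.5 0 0.05 0.6'; python3 d.py 568.8 155.1 130.5 3.1416
```

```text
clock: 8.8
eef_pos: [568.6, 155.3, 127.4]
tcp_rot: [3.14, -0.001, 3.13]
contact_force: [0.1, 0.5, -4.4]
opening: 0.389
t 8.8 tcp [568.609 155.252 127.361] rot [ 3.14  -0.001  3.13 ] F [ 0.132  0.54  -4.361] T [-0.051  0.007 -0.006] open 0.389
tool shift [-0.189 -0.145 -3.14 ] turn deg [ 0.089 -0.078 -0.666]
```

```bash
python3 -m jog '255 0 0 0.8 0 0 0; 255 0 0 0.8 0 0 0'; python3 d.py 568.8 155.1 122.3 3.1416; python3 -m jog '255 0 0 0.8 0 0 0; 255 0 0 0.8 0 0 0'; python3 d.py 568.8 155.1 122.3 3.1416
```

```text
clock: 8.97
eef_pos: [568.4, 155.2, 125.2]
tcp_rot: [3.14, -0.002, 3.129]
contact_force: [-0.5, -1.3, -4.6]
opening: 0.39
t 8.97 tcp [568.446 155.242 125.247] rot [ 3.14  -0.002  3.129] F [-0.515 -1.281 -4.573] T [-0.006 -0.017  0.015] open 0.39
tool shift [-0.361 -0.141  2.946] turn deg [ 0.084 -0.112 -0.731]
clock: 9.13
eef_pos: [568.4, 155.2, 123.3]
tcp_rot: [3.14, -0.002, 3.129]
contact_force: [0.3, -0.1, -4.5]
opening: 0.386
t 9.13 tcp [568.373 155.215 123.291] rot [ 3.14  -0.002  3.129] F [ 0.326 -0.112 -4.454] T [-0.04  -0.05   0.016] open 0.386
tool shift [-0.431 -0.11   0.99 ] turn deg [ 0.08  -0.125 -0.724]
```

```bash
python3 -m jog '255 -0.2 0 0.7 0 -0.05 0'; python3 -m jog '255 -0.1 0 0.6 0 0 0';python3 -m jog '255 0 0 0.5 0 0 0'; python3 d.py 568.8 155.1 122.3 3.1416
```

```text
clock: 9.22
eef_pos: [568.5, 155.2, 122.5]
tcp_rot: [3.14, -0.002, 3.129]
contact_force: [-5.0, 1.6, 4.8]
opening: 0.391
clock: 9.3
eef_pos: [568.5, 155.3, 122.4]
tcp_rot: [3.14, -0.002, 3.129]
contact_force: [-6.1, -0.5, 10.7]
opening: 0.389
clock: 9.38
eef_pos: [568.5, 155.3, 122.5]
tcp_rot: [3.14, -0.002, 3.129]
contact_force: [-2.7, -1.2, 1.1]
opening: 0.389
t 9.38 tcp [568.521 155.27  122.51 ] rot [ 3.14  -0.002  3.129] F [-2.688 -1.19   1.113] T [-0.26   0.358 -0.132] open 0.389
tool shift [-0.282 -0.166  0.209] turn deg [ 0.077 -0.091 -0.715]
```

```bash
python3 -m jog '255 0 0 0.3 0 0 0; 200 0 0 0.3 0 0 0; 100 0 0 0.3 0 0 0; 60 0 0 0.4 0 0 0; 0 0 0 0.5 0 0 0' 20; python3 d.py 568.8 155.1 122.3 3.1416
```

```text
clock: 9.8
eef_pos: [570.0, 155.6, 122.0]
tcp_rot: [3.139, 0.002, 3.129]
contact_force: [-0.1, -0.0, -0.6]
opening: 0.804
t 9.8 tcp [570.003 155.648 121.982] rot [3.139 0.002 3.129] F [-0.076 -0.015 -0.649] T [-0.034 -0.097 -0.013] open 0.804
tool shift [ 1.195 -0.562 -0.321] turn deg [ 0.131  0.111 -0.708]
```

```bash
python3 -m jog '0 0 0 0.5 0 0 0; 0 0 0 0.5 0 0 0; 0 0 0 0.5 0 0 0'; python3 d.py 568.8 155.1 122.3 3.1416; python3 - <<'E'
from h import *
s=optics.grab_frame('scene')[:,:,::-1]
cv2.imwrite('pics/rel_s.png',s)
cv2.imwrite('pics/rel.png',cv2.resize(s[130:220,238:358],(800,600),interpolation=2))
E
```

```text
clock: 10.05
eef_pos: [570.9, 155.9, 120.7]
tcp_rot: [3.139, 0.004, 3.129]
contact_force: [-0.4, 0.2, 1.0]
opening: 0.998
t 10.05 tcp [570.88  155.857 120.667] rot [3.139 0.004 3.129] F [-0.425  0.224  1.031] T [ 0.001 -0.009  0.036] open 0.998
tool shift [ 2.065 -0.778 -1.643] turn deg [ 0.158  0.208 -0.708]
```

View pics/rel.png

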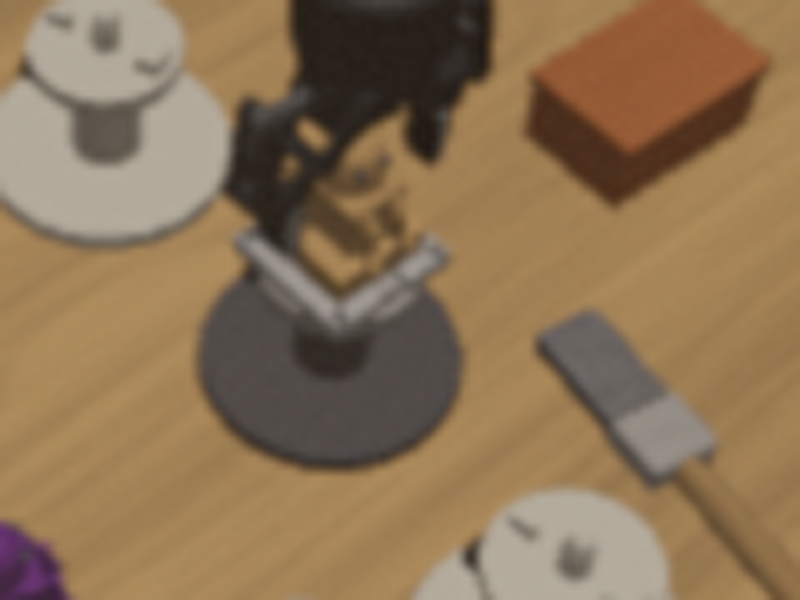

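The fingers are open, and the plate sits on the head at about crop (340,300). Retreating straight up, then checking.

```bash
python3 -m jog '0 2 -0.7 0 0 0.2 0; 0 0 0 -8 0 0 0; 0 0 0 -20 0 0 0; 0 0 0 -30 0 0 0; 0 0 0 -30 0 0 0'; python3 -m jog '0 0 0 -35 0 0 0; 0 0 0 -35 0 0 0; 0 25 0 -15 0 0 0; 0 35 0 0 0 0 0; 0 35 0 0 0 0 0'; python3 -m jog '0 35 0 0 0 0 0; 0 35 0 0 0 0 0; 0 15 0 0 0 0 0; 0 0 0 0 0 0 0; 0 0 0 0 0 0 0'
```

```text
clock: 10.52
eef_pos: [564.1, 153.7, 205.6]
tcp_rot: [-3.141, -0.013, 3.129]
contact_force: [-0.1, 0.5, 1.1]
opening: 1.001
clock: 10.93
eef_pos: [475.1, 155.4, 305.4]
tcp_rot: [3.138, 0.001, 3.127]
contact_force: [-0.7, 0.2, 0.3]
opening: 1.003
clock: 11.35
eef_pos: [380.9, 155.8, 309.5]
tcp_rot: [3.136, 0.005, 3.128]
contact_force: [0.5, 0.6, 0.0]
opening: 1.001
```

```bash
python3 - <<'E'
from h import *
print(r.sense()['clock'],r.sense()['eef_pos'],r.sense()['contact_force'])
for n in('scene','top'):
    im=optics.grab_frame(n)[:,:,::-1]; cv2.imwrite(f'pics/fin_{n}.png',im)
    R=rect(n,im,569,155,100,60,5); hsv=cv2.cvtColor(R,cv2.COLOR_BGR2HSV)
    cv2.imwrite(f'pics/finr_{n}.png',cv2.resize(R,(400,400)))
a=np.hstack([cv2.imread(f'pics/finr_{n}.png') for n in('top','scene')]); cv2.imwrite('pics/fin.png',a)
cv2.imwrite('pics/fin2.png',np.hstack([cv2.resize(cv2.imread(f'pics/fin_{n}.png'),(400,300)) for n in('top','scene')]))
E
```

```text
11.35 [380.886 155.797 309.49 ] [0.488 0.557 0.048]
```

View pics/fin.png

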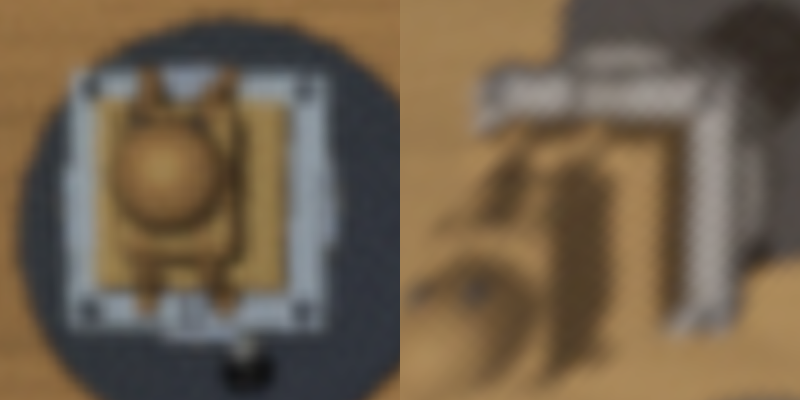

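View pics/fin2.png

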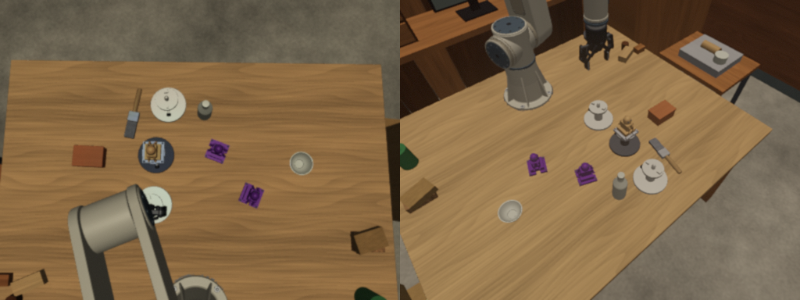

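```bash
python3 - <<'E'
from h import *
print(ticket.sign_off())
E
```

```text
the job is handed in; nothing more can be done
None
```

I set the wooden octopus carving on the steel stand, fully home and released, and handed the job in at about 11.5 s. `sign_off` reports no verdict.

- **Turning and seating:** I gripped the carving by its block and lowered the plate over the pilot post. It rode on the keys with the TCP at about 130 mm. I turned it about 0.09 rad under light pressure; it had begun to drop by about yaw 0.01 and I let it down at -0.01. The TCP came to rest at 122.4 mm, a drop of about 7.7 mm against the 8 mm nominal.
- **Force:** The highest reading against the stand was about 16 N, allowing for the carving's weight of about 5 N. I read it only at the end of each move, so a brief higher peak could have been missed.
- **Last pictures:** The plate is square on the head, with its centre at about (569, 156) mm from the top camera and (570, 152) mm from the scene camera. I had measured the head at (569, 155). The two cameras differ by about 4 mm in y, roughly 2 mm of which they already showed on the bare head. The disagreement runs opposite to what a plate still riding high would show.
- **Other things:** By eye the bystanders, decoy carvings and other stands are where they were; I did not measure them again. The gripper is open, clear and touching nothing.

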